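Load the tape stands in the art room

TASK

Put the four loose rolls of masking tape away on the two desk tape stands: the two rolls with the wide core go on the stand with the thick post, the two with the narrow core on the stand with the thin post. On each stand the full roll (the larger across) goes to the bottom and the part-used roll lies flat on top of it. Leave the tumbler and the glue stick where they are.

Things in the scene. Friction and masses are not known exactly. Their poses are not given: they have to be found in the camera images.
- roll_wide_full_center (a point): centre (half-way up, on the axis) of the full roll of masking tape with the wide core: a beige ring lying flat on the table, outer diameter 68 mm, hole through its cardboard core 44 mm, height (tape width) 24 mm, so this point is 12 mm above its underside; z is the roll's axis; about 0.1 kg, rigid, plain to grip across its outer diameter
- roll_wide_part_center (a point): centre (half-way up, on the axis) of the part-used roll of masking tape with the wide core: a beige ring lying flat on the table, outer diameter 56 mm, hole through its cardboard core 44 mm, height (tape width) 24 mm, so this point is 12 mm above its underside; z is the roll's axis; about 0.1 kg, rigid, plain to grip across its outer diameter
- roll_narrow_full_center (a point): centre (half-way up, on the axis) of the full roll of masking tape with the narrow core: a beige ring lying flat on the table, outer diameter 64 mm, hole through its cardboard core 26 mm, height (tape width) 24 mm, so this point is 12 mm above its underside; z is the roll's axis; about 0.1 kg, rigid, plain to grip across its outer diameter
- roll_narrow_part_center (a point): centre (half-way up, on the axis) of the part-used roll of masking tape with the narrow core: a beige ring lying flat on the table, outer diameter 44 mm, hole through its cardboard core 26 mm, height (tape width) 24 mm, so this point is 12 mm above its underside; z is the roll's axis; about 0.1 kg, rigid, plain to grip across its outer diameter
- stand_thick: steel tape stand with the thick post: a round base plate 100 mm in diameter and 10 mm thick with a fixed upright post 28 mm in diameter at its centre, whose top (edge slightly tapered) is 62 mm above the table; it does not move when pushed; origin at the centre of the base's underside, on the table, z up along the post
- stand_thin: steel tape stand with the thin post: a round base plate 100 mm in diameter and 10 mm thick with a fixed upright post 10 mm in diameter at its centre, whose top (edge slightly tapered) is 62 mm above the table; it does not move when pushed; origin at the centre of the base's underside, on the table, z up along the post
- tumbler_center (a point): centre of a bystander: terracotta-coloured travel tumbler with a black lid, 74 mm in diameter, 166 mm tall, standing (point 83 mm above the table)
- glue_stick_center (a point): centre of a bystander: glue stick, white with a blue cap, 29 mm in diameter, 92 mm tall, standing loose and easily tipped (point 46 mm above the table)
There are look-alikes about, which are no part of the job. What is shaped like the part that bears roll_wide_part_center but pink is not meant. Leave any grey look-alike of the part that bears roll_wide_full_center alone.

How it is judged:
By the outcome, as a careful person would: the job done as asked, in the order asked, and still so for the second after the job is handed in, with the robot touching nothing.
It also fails if it takes over 96 s, if anything falls off the work surface, if the arm or the gripper's body presses on something with over 40 N, if the wrist force passes 120 N, or if a joint passes its speed limit or range.

ROBOT

A 6-joint arm with a two-finger parallel gripper is mounted at the origin on the work surface. World frame = base frame: x ahead of the robot, y to its left, z up, the work surface at z = 0. Lengths are in m, angles in degrees, forces in N, time in s.
With the tool pointing down it reaches from about 0.35 to 0.875 m from the base axis. Payload 4.2 kg.
Tool frame: the origin (TCP) lies midway between the tips of the shut fingers; the grasp point (between the pads) lies 19 mm behind it; z points along the fingers, x is the direction in which the jaws open and shut, and the axes are right-handed (so a half turn about z gives the same grasp; the last joint's range is limited). The gripper opens to 87 mm and grips with 3 to 60 N. Pads are 19 mm wide; open, the fingers measure 117 mm over their backs; the gripper's body (75 mm by 190 mm) begins 51 mm behind the grasp point.
Start: joints at [-48.381, 22.042, 0.453, 0, -68.411, -14.817], TCP at [0.282, -0.558, 0.223] pointing down, gripper open.
Joint ranges: [-179.83, 179.83], [-69.29, 118.12], [-61.27, 80.66], [-181.25, 117.63], [-171.15, -9.14], [-177.46, 177.46]. Speed limits (degrees/s): [159.86, 159.86, 180, 180, 180, 180].

INTERFACE

Orientations are given as a 3x3 rotation matrix whose columns are the frame's x, y, z axes.
In Python, from station import sense, capture, finish_job, find_in gives the robot as it stands.
- The arm moves only by the shell command python3 -m creep 'ROWS'. ROWS is JSON, a list of rows, each a list of 7 numbers: the shift along the tool's x, y, z in mm, then the turn, a rotation vector about the tool's x, y, z in degrees, then the opening, from 0 (shut) to 1 (fully open). A call has exactly 10 rows; each row shifts and turns the commanded pose from where the row before left it, along the tool's axes as they then stand; what a row does not reach is not made up. A row lasts 1/8 s, in which the tool goes at most 62.5 mm and 10.7 degrees, less where a joint would pass 70% of its speed; a pose out of reach is approached as far as the arm can. A call with a gripper value outside its range is refused whole. The fingers move at their own pace and stop on an object; the grip force is fixed at half the most. Time passes only in rows, so rows that do not move let the fingers close, or fill a call up. It gives the time, the measured TCP pose, the force and the opening at its end, in the units of the state.
- sense(): the state, without advancing time (a new reading comes with each control period).
- capture(name): name is "scene" or "top" or "wrist"; returns a dict with "color" (384x512x3 uint8, blue, green, red), "vertical_fov" (degrees; the focal length in pixels is half the picture's height over the tangent of half this angle, whatever the lens; pixels are square), "cx", "cy" (the principal point, pixels), "k1" (the pictures are not rectified: a ray, as slopes to the right and down, at radius r is drawn at 1 + k1 r^2 times it, then the intrinsics apply), "R" (3x3) and "t" (3): a world point X has camera coordinates R X + t. Camera axes: x right, y down, z forward; pixel columns grow to the right and rows downward; lengths in m; the calibration is good to about 2 mm. A picture is of the moment at which its call begins. There is no depth.
- finish_job(): hands the job in, once; it reports no verdict.
Trained networks look in the newest picture that a camera, given by its name, has taken for a name from the list of things; names that differ only in an ending like _2 or _b are one class to them, and where a whole thing is asked for, a point or a joint stands for the part that bears it (a point fixed in the world has none). Each returns a list of dicts, best first, with "p" (0 to 1); they miss things now and then, are a little off and sometimes report something else, mostly with a low value. They report only what shows in the picture. A call takes as long as a camera call. They do not tell look-alikes from the thing itself.
- find_in(camera, name): "xy" ([column, row] in pixels, amid what is visible of it).
The state is a dict: "time_s": time; "joints": joint angles; "joint_velocities": joint speeds; "effort": joint torques, N m; "tcp_pos": TCP position; "ee_rot": TCP orientation; "wrist_force": force on the tool from outside, world axes, zero at the start; "moment": the same for the moment, N m; "gripper_width": opening from 0.0 (shut) to 1.0 (fully open).
Only numpy, scipy, OpenCV 4.12 (cv2) and the standard library are available. Lean on these libraries where they do the work, as an engineer would, in place of code of your own. Each camera call takes 0.05 s, during which the arm holds its last target. There are 200 camera calls.

## Working session

There is one attempt and no reset: what is moved stays moved. The work goes in short steps, Python scripts to look and compute and a shell command to move; the robot and the scene stay as the last step left them, time stands still between calls to the robot, and variables do not carry over. Pictures are saved under pics/ and viewed, about 12 in all and at most 16, crops included, and the job is handed in when it is done.

```bash
mkdir -p pics; cat > h.py <<'E'
import numpy as np, cv2
from station import sense, capture, finish_job, find_in
N=["roll_wide_full_center","roll_wide_part_center","roll_narrow_full_center","roll_narrow_part_center","stand_thick","stand_thin","tumbler_center","glue_stick_center"]
def K(c):
    f=c["color"].shape[0]/2/np.tan(np.radians(c["vertical_fov"])/2)
    return f
def ray(c,xy):
    f=K(c); d=np.array([(xy[0]-c["cx"])/f,(xy[1]-c["cy"])/f]); u=d.copy()
    for _ in range(20): u=d/(1+c["k1"]*(u@u))
    R=np.array(c["R"]);t=np.array(c["t"])
    return -R.T@t, R.T@np.array([u[0],u[1],1])
def at(c,xy,z):
    o,d=ray(c,xy); return o+d*(z-o[2])/d[2]
def proj(c,X):
    p=np.array(c["R"])@np.array(X)+np.array(c["t"]); u=p[:2]/p[2]; u=u*(1+c["k1"]*(u@u))
    return u*K(c)+np.array([c["cx"],c["cy"]])
def tri(c1,a,c2,b):
    o1,d1=ray(c1,a);o2,d2=ray(c2,b);d1/=np.linalg.norm(d1);d2/=np.linalg.norm(d2)
    s=np.linalg.lstsq(np.c_[d1,-d2],o2-o1,rcond=None)[0]
    p,q=o1+d1*s[0],o2+d2*s[1]; return (p+q)/2,np.linalg.norm(p-q)
E
python3 - <<'E'
from h import *
np.set_printoptions(precision=3,suppress=True)
for n in["scene","top"]:
    c=capture(n); cv2.imwrite(f"pics/{n}0.png",c["color"]); print(n,c["vertical_fov"],-np.array(c["R"]).T@c["t"],c["k1"])
    for m in N:
        print(m,[(np.round(d["xy"]).tolist(),round(d["p"],2),at(c,d["xy"],.012)[:2].round(3).tolist()) for d in find_in(n,m)[:6]])
print(sense())
E
```

```text
scene 55.98469788595308 [1.034 0.186 0.676] -0.017687021987215754
roll_wide_full_center [([357.0, 227.0], 0.76, [0.508, 0.243]), ([379.0, 206.0], 0.71, [0.427, 0.282])]
roll_wide_part_center [([252.0, 168.0], 0.88, [0.413, -0.045]), ([240.0, 202.0], 0.74, [0.529, -0.03]), ([233.0, 256.0], 0.68, [0.672, 0.009])]
roll_narrow_full_center [([189.0, 144.0], 0.75, [0.388, -0.238])]
roll_narrow_part_center [([379.0, 282.0], 0.85, [0.627, 0.308])]
stand_thick [([232.0, 254.0], 0.81, [0.668, 0.005]), ([135.0, 185.0], 0.17, [0.572, -0.295])]
stand_thin [([135.0, 185.0], 0.58, [0.57, -0.294])]
tumbler_center [([292.0, 283.0], 0.75, [0.689, 0.144])]
glue_stick_center [([164.0, 229.0], 0.7, [0.661, -0.162])]
top 48.96075548929907 [ 0.461 -0.006  1.038] -0.15034432193835875
roll_wide_full_center [([286.0, 262.0], 0.74, [0.425, -0.054]), ([159.0, 219.0], 0.66, [0.538, 0.256]), ([155.0, 273.0], 0.57, [0.406, 0.266])]
roll_wide_part_center [([272.0, 219.0], 0.54, [0.53, -0.024]), ([282.0, 267.0], 0.49, [0.413, -0.045])]
roll_narrow_full_center [([367.0, 274.0], 0.9, [0.388, -0.25])]
roll_narrow_part_center [([137.0, 186.0], 0.76, [0.624, 0.312])]
stand_thick [([261.0, 167.0], 0.85, [0.66, -0.002]), ([318.0, 156.0], 0.24, [0.684, -0.143])]
stand_thin [([384.0, 203.0], 0.57, [0.56, -0.302])]
tumbler_center [([192.0, 128.0], 0.66, [0.765, 0.17])]
glue_stick_center [([318.0, 154.0], 0.74, [0.687, -0.143])]
{'time_s': 0.9, 'joints': array([-48.378,  22.04 ,   0.452,   0.001, -68.411, -14.816]), 'joint_velocities': array([-0.039,  0.063, -0.014,  0.019, -0.025, -0.093]), 'effort': array([  0.   , -39.046,  18.762,   4.224,   0.016,  -0.   ]), 'tcp_pos': array([ 0.282, -0.558,  0.223]), 'ee_rot': array([[-0.451,  0.893, -0.   ],
       [ 0.893,  0.451, -0.   ],
       [-0.   , -0.   , -1.   ]]), 'wrist_force': array([ 0.928, -0.113, -0.097]), 'moment': array([ 0.028, -0.   , -0.006]), 'gripper_width': 0.9990843186107944}
```

View pics/top0.png

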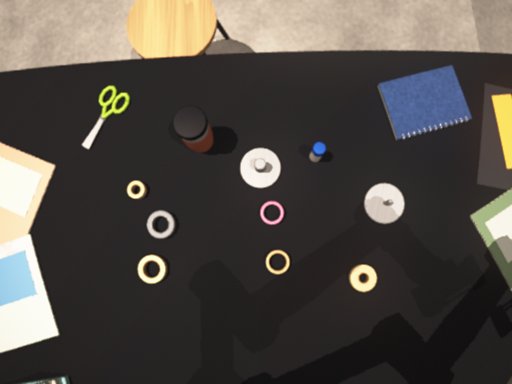

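View pics/scene0.png

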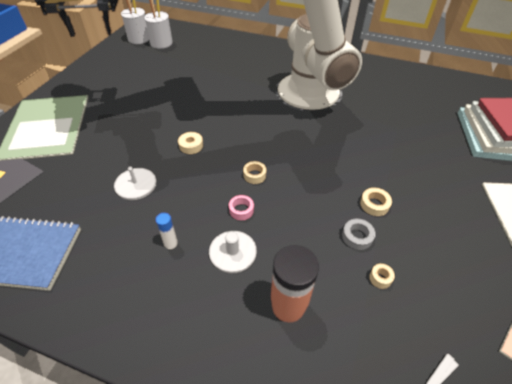

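The top view shows:
- Wide full candidates: beige at (152,269) and grey at (161,224). The beige one is meant; grey is the look-alike.
- Wide part candidates: beige at (278,262) and pink at (272,212). The beige one is meant.
- Narrow full (363,278) and narrow part (137,189).
- Thick stand (260,167) and thin stand (384,203).

The scene view agrees. Next I confirm this in a crop and triangulate from the blobs.

```bash
python3 - <<'E'
from h import *
np.set_printoptions(precision=4,suppress=True)
T=capture("top");S=capture("scene")
seeds={"wf":((152,269),(377,202)),"wp":((278,262),(255,173)),"nf":((363,278),(190,143)),"np":((137,189),(382,276)),"thick":((260,167),(233,252)),"thin":((384,203),(135,184)),"grey":((161,224),(359,235)),"pink":((272,212),(241,208))}
def blob(c,s,h=24):
    x,y=s; im=c["color"][y-h:y+h,x-h:x+h]; g=cv2.resize(im.max(2),None,fx=4,fy=4,interpolation=cv2.INTER_CUBIC)
    m=cv2.threshold(g,0,255,cv2.THRESH_OTSU)[1]
    cs=cv2.findContours(m,cv2.RETR_EXTERNAL,cv2.CHAIN_APPROX_NONE)[0]
    k=max(cs,key=lambda k:cv2.contourArea(k)*(cv2.pointPolygonTest(k,(4*h,4*h),True)>-20)); e=cv2.fitEllipse(cv2.convexHull(k))
    return (np.array(e[0])+.5)/4-.5+[x-h,y-h], np.array(e[1])/4
for n,(a,b) in seeds.items():
    h=30 if n[0]=='t' else 20
    A,ea=blob(T,a,h);B,eb=blob(S,b,h)
    X,g=tri(T,A,S,B); z=.005 if n[0]=='t' else .012
    f=K(T); print(n,A,B,"X",X,"gap",g,"top@z",at(T,A,z)[:2],"scene@z",at(S,B,z)[:2],"diam",ea*(1.038-z)/f)
im=np.hstack([cv2.resize(T["color"][y-20:y+20,x-20:x+20],(160,160),interpolation=cv2.INTER_CUBIC) for (x,y) in [seeds[k][0] for k in ("wf","grey","wp","pink")]])
im2=np.hstack([cv2.resize(S["color"][y-20:y+20,x-20:x+20],(160,160),interpolation=cv2.INTER_CUBIC) for (x,y) in [seeds[k][1] for k in ("wf","grey","wp","pink")]])
cv2.imwrite("pics/crop.png",np.vstack([im,im2]))
E
```

```text
wf [151.1694 268.7579] [376.6698 200.2188] X [0.4168 0.2742 0.0178] gap 0.00014591617566365696 top@z [0.4165 0.2758] scene@z [0.4114 0.2749] diam [0.0689 0.0706]
wp [277.2269 261.5978] [254.5983 171.636 ] X [ 0.4263 -0.0327  0.0146] gap 0.0005769429251110876 top@z [ 0.4263 -0.0331] scene@z [ 0.4238 -0.0333] diam [0.0589 0.0597]
nf [362.9468 277.7106] [190.3373 141.7899] X [ 0.3799 -0.2389  0.0142] gap 0.0011231084066385922 top@z [ 0.3799 -0.2399] scene@z [ 0.3775 -0.2397] diam [0.0666 0.0669]
np [135.5014 189.1782] [382.6709 274.4458] X [0.6135 0.3116 0.0205] gap 0.00021196730138856184 top@z [0.6148 0.3144] scene@z [0.6081 0.3132] diam [0.0443 0.0455]
thick [259.8958 167.4193] [232.3998 251.0154] X [0.6594 0.0019 0.0067] gap 0.0001579800854576501 top@z [0.6597 0.0018] scene@z [0.6584 0.0015] diam [0.0984 0.0997]
thin [383.9734 202.7987] [134.405  182.6036] X [ 0.5612 -0.3029  0.0085] gap 0.0006047161515043481 top@z [ 0.5614 -0.3036] scene@z [ 0.5588 -0.3057] diam [0.0973 0.1   ]
grey [160.0834 223.9894] [359.3133 231.2516] X [0.5252 0.2493 0.0227] gap 9.311384369943817e-05 top@z [0.5259 0.252 ] scene@z [0.5169 0.2503] diam [0.0664 0.0681]
pink [271.5145 212.3102] [241.1101 206.5085] X [ 0.5458 -0.0228  0.0162] gap 0.0007318244777148103 top@z [ 0.5463 -0.0232] scene@z [ 0.5425 -0.0238] diam [0.0582 0.0587]
```

View pics/crop.png

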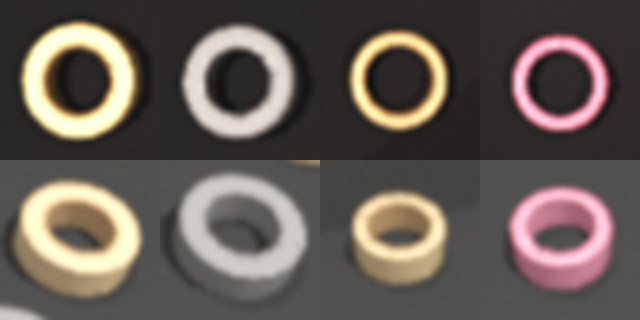

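The crops confirm it: beige wide-full (left), grey look-alike, beige wide-part, pink look-alike (right). Measured heights are 14–20 mm and diameters match. First I move over the narrow full roll and turn the jaws to the world x axis.

```bash
python3 -m creep '[[40,38.5,8,0,0,0,1],[40,38.5,8,0,0,0,1],[40,38.5,8,0,0,0,1],[40,38.5,8,0,0,0,1],[40,38.5,8,0,0,0,1],[40,38.5,8,0,0,0,1],[0,0,0,0,0,-10.6,1],[0,0,0,0,0,-10.6,1],[0,0,0,0,0,-10.6,1],[0,0,0,0,0,-10.6,1]]'; python3 -m creep '[[0,0,3,0,0,-10.4,1],[0,0,3,0,0,-10.4,1],[0,0,5,0,0,0,1],[0,0,5,0,0,0,1],[0,0,5,0,0,0,1],[0,0,5,0,0,0,1],[0,0,0,0,0,0,1],[0,0,0,0,0,0,1],[0,0,0,0,0,0,1],[0,0,0,0,0,0,1]]'
cat >> h.py <<'E'
def wblob(c,s,h=70):
    x,y=map(int,s); y0,x0=max(y-h,0),max(x-h,0); im=c["color"][y0:y+h,x0:x+h]; g=im.max(2)
    m=cv2.threshold(g,0,255,cv2.THRESH_OTSU)[1]
    cs=cv2.findContours(m,cv2.RETR_EXTERNAL,cv2.CHAIN_APPROX_NONE)[0]
    k=max(cs,key=cv2.contourArea); e=cv2.fitEllipse(cv2.convexHull(k)); return np.array(e[0])+[x0,y0],np.array(e[1])
def look(name,guess,z,pic=None,h=70):
    c=capture("wrist"); s=sense(); print("t",round(s["time_s"],2),"tcp",s["tcp_pos"].round(4),"cam",(-np.array(c["R"]).T@c["t"]).round(3))
    print("proj guess",proj(c,guess+[z]).round(1)," net",[(np.round(d["xy"]).tolist(),round(d["p"],2),at(c,d["xy"],z)[:2].round(4).tolist()) for d in find_in("wrist",name)[:3]])
    try:
        e,w=wblob(c,proj(c,guess+[z]),h); print("blob",e.round(1),w.round(1),at(c,e,z).round(4), "top face", at(c,e,z+.012).round(4))
    except Exception as x: print(x)
    if pic: cv2.imwrite(f"pics/{pic}.png",c["color"])
E
python3 -c "
from h import *
look('roll_narrow_full_center',[.380,-.239],.012,'w1',90); print(sense()['ee_rot'].round(3))"
```

```text
time_s: 2.25
tcp_pos: [0.3799, -0.2393, 0.1748]
ee_rot: [[-0.937, 0.349, 0.0], [0.349, 0.937, -0.0], [-0.0, 0.0, -1.0]]
wrist_force: [-0.1, 0.1, 0.1]
gripper_width: 0.998
time_s: 3.5
tcp_pos: [0.3799, -0.2395, 0.1487]
ee_rot: [[-1.0, -0.0, 0.0], [-0.0, 1.0, -0.0], [-0.0, -0.0, -1.0]]
wrist_force: [-0.6, -0.3, 0.5]
gripper_width: 1.001
t 3.55 tcp [ 0.3799 -0.2395  0.1487] cam [ 0.379 -0.315  0.311]
proj guess [250.8 181.7]  net [([250.0, 192.0], 0.62, [0.3811, -0.2287])]
blob [252.4 182.5] [66.2 66.7] [ 0.3784 -0.2381  0.012 ] top face [ 0.3784 -0.2412  0.024 ]
[[-1.  0.  0.]
 [ 0.  1. -0.]
 [-0. -0. -1.]]
```

View pics/w1.png

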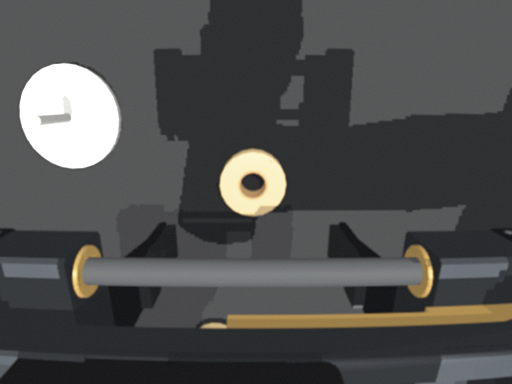

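The roll sits dead ahead at (252,183) in the wrist view, and the thin stand is at (70,117). Position agrees within 2 mm, so I descend and grip.

```bash
python3 -m creep '[[1.5,0,30,0,0,0,1],[0,0,30,0,0,0,1],[0,0,30,0,0,0,1],[0,0,30,0,0,0,1],[0,0,15,0,0,0,1],[0,0,8.5,0,0,0,1],[0,0,0,0,0,0,1],[0,0,0,0,0,0,0.5],[0,0,0,0,0,0,0.5],[0,0,0,0,0,0,0.5]]'; python3 -m creep '[[0,0,0,0,0,0,0.5],[0,0,0,0,0,0,0.5],[0,0,-25,0,0,0,0.5],[0,0,-40,0,0,0,0.5],[-20,-10,-40,0,0,0,0.5],[-40,-15,-25,0,0,0,0.5],[-40,-15,0,0,0,0,0.5],[-40,-15,0,0,0,0,0.5],[-41,-10,0,0,0,0,0.5],[0,0,0,0,0,0,0.5]]'; python3 -c "
from h import *
look('stand_thin',[.5613,-.3035],.01,'w2',60)"
```

```text
time_s: 4.85
tcp_pos: [0.3788, -0.2396, 0.0056]
ee_rot: [[-1.0, -0.0, 0.002], [-0.0, 1.0, -0.0], [-0.002, -0.0, -1.0]]
wrist_force: [0.1, 1.3, 1.3]
gripper_width: 0.74
time_s: 6.1
tcp_pos: [0.5609, -0.3047, 0.133]
ee_rot: [[-1.0, -0.0, -0.001], [-0.0, 1.0, 0.001], [0.001, 0.001, -1.0]]
wrist_force: [-1.3, 0.9, -1.3]
gripper_width: 0.734
t 6.15 tcp [ 0.5592 -0.3042  0.1331] cam [ 0.56  -0.38   0.295]
proj guess [250.2 185.9]  net [([254.0, 169.0], 0.68, [0.5575, -0.3198])]
blob [251.4 217.7] [121.  173.2] [ 0.5602 -0.2711  0.01  ] top face [ 0.5602 -0.2757  0.022 ]
```

View pics/w2.png

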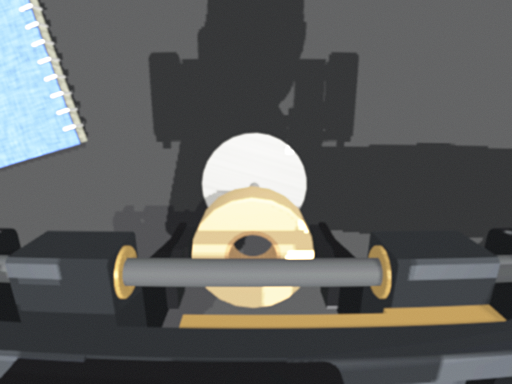

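Grip holds: opening is 0.734, which is 64 mm. The roll hangs over the stand base (disc cols 202–307, top row 133). I fit the base disc in two wrist views to fix its centre.

```bash
cat >> h.py <<'E'
from scipy.optimize import least_squares
def disc(c,im,seed,box,r=.05,z=.01,lim=None):
    x0,y0,x1,y1=box; hsv=cv2.cvtColor(im,cv2.COLOR_BGR2HSV)
    m=((hsv[...,2]>140)&(hsv[...,1]<40)).astype(np.uint8); M=np.zeros_like(m); M[y0:y1,x0:x1]=m[y0:y1,x0:x1]
    k=max(cv2.findContours(M,cv2.RETR_EXTERNAL,cv2.CHAIN_APPROX_NONE)[0],key=cv2.contourArea)[:,0]
    k=k[(k[:,0]>x0)&(k[:,0]<x1-1)&(k[:,1]>y0)&(k[:,1]<(lim or y1-1))]
    P=np.array([at(c,p,z)[:2] for p in k])
    return least_squares(lambda q:np.hypot(*(P-q).T)-r,seed,loss="soft_l1",f_scale=.001)
E
python3 - <<'E'
from h import *
c=capture("wrist"); C=-np.array(c["R"]).T@c["t"]
r=disc(c,c["color"],[.56,-.303],(190,120,320,200),lim=186); print(r.x.round(4),r.cost, len(r.fun))
im=cv2.imread("pics/w1.png"); d=dict(c); d["t"]=-np.array(c["R"])@np.array([.379,-.315,.311])
r=disc(d,im,[.56,-.303],(10,55,130,175)); print(r.x.round(4),r.cost,len(r.fun)); print(sense()["tcp_pos"])
# held roll centre
hs=cv2.cvtColor(c["color"],cv2.COLOR_BGR2HSV)
row=[np.where((hs[r,:,1]>60)&(hs[r,:,2]>100))[0] for r in (215,225,240)]
print([(k.min(),k.max()) for k in row], proj(c,[*sense()["tcp_pos"][:2],sense()["tcp_pos"][2]+.019]))
E
```

```text
[ 0.5582 -0.3035] 0.00038746509829319214 161
[ 0.5565 -0.3026] 6.430566875910196e-05 291
[ 0.55802364 -0.3039865   0.13399983]
[(np.int64(203), np.int64(302)), (np.int64(198), np.int64(307)), (np.int64(192), np.int64(312))] [250.30638494 256.43172119]
```

The stand is at about (0.5585, -0.3035), within 1 mm of the held roll's axis. I lower it.

```bash
python3 -m creep '[[0,0.5,30,0,0,0,0.5],[0,0,30,0,0,0,0.5],[0,0,15,0,0,0,0.5],[0,0,15,0,0,0,0.5],[0,0,12,0,0,0,0.5],[0,0,8,0,0,0,0.5],[0,0,6,0,0,0,0.5],[0,0,0,0,0,0,0.5],[0,0,0,0,0,0,0.5],[0,0,0,0,0,0,0.5]]'
```

```text
time_s: 7.5
tcp_pos: [0.5596, -0.304, 0.0195]
ee_rot: [[-1.0, -0.0, 0.001], [-0.0, 1.0, -0.0], [-0.001, -0.0, -1.0]]
wrist_force: [0.1, 0.3, -1.1]
gripper_width: 0.735
```

```bash
python3 -m creep '[[0,0,3,0,0,0,0.5],[0,0,0,0,0,0,0.5],[0,0,0,0,0,0,1],[0,0,0,0,0,0,1],[0,0,0,0,0,0,1],[0,0,0,0,0,0,1],[0,0,-20,0,0,0,1],[0,0,-40,0,0,0,1],[0,0,-40,0,0,0,1],[0,0,-30,0,0,0,1]]'; python3 -c "
from h import *
c=capture('wrist');cv2.imwrite('pics/w3.png',c['color'])"; python3 -m creep '[[14,55,0,0,0,0,1],[14,58,0,0,0,0,1],[14,58,0,0,0,0,1],[14,58,0,0,0,0,1],[14,58,0,0,0,0,1],[14,58,0,0,0,0,1],[14,58,0,0,0,0,1],[14,58,0,0,0,0,1],[15,58,0,0,0,0,1],[15,58,0,0,0,0,1]]'; python3 -m creep '[[0,0,0,0,0,0,1],[0,0,0,0,0,0,1],[0,0,0,0,0,0,1],[0,0,0,0,0,0,1],[0,0,0,0,0,0,1],[0,0,0,0,0,0,1],[0,0,0,0,0,0,1],[0,0,0,0,0,0,1],[0,0,0,0,0,0,1],[0,0,0,0,0,0,1]]'; python3 -c "
from h import *
look('roll_wide_full_center',[.4165,.2745],.012,'w4',60)
a=cv2.imread('pics/w3.png');b=cv2.imread('pics/w4.png');cv2.imwrite('pics/w34.png',cv2.resize(np.hstack([a,b]),(800,300)))"
```

```text
time_s: 8.75
tcp_pos: [0.5597, -0.3041, 0.1482]
ee_rot: [[-1.0, -0.0, 0.002], [-0.0, 1.0, -0.001], [-0.002, -0.001, -1.0]]
wrist_force: [-0.1, 0.3, 0.2]
gripper_width: 1.001
time_s: 10.05
tcp_pos: [0.4165, 0.2749, 0.1462]
ee_rot: [[-1.0, -0.0, 0.001], [-0.0, 1.0, 0.0], [-0.001, 0.0, -1.0]]
wrist_force: [0.4, 0.2, -0.5]
gripper_width: 1.002
time_s: 11.3
tcp_pos: [0.4172, 0.2731, 0.146]
ee_rot: [[-1.0, -0.0, -0.0], [-0.0, 1.0, -0.0], [0.0, -0.0, -1.0]]
wrist_force: [-0.7, -0.8, -0.3]
gripper_width: 1.001
t 11.35 tcp [0.4173 0.2731 0.146 ] cam [0.416 0.197 0.308]
proj guess [251.6 183.2]  net [([262.0, 199.0], 0.93, [0.406, 0.2911]), ([128.0, 162.0], 0.77, [0.5374, 0.2532]), ([69.0, 213.0], 0.5, [0.6069, 0.3065])]
blob [254.1 182.4] [72.6 73.2] [0.414  0.2736 0.012 ] top face [0.4141 0.2705 0.024 ]
```

View pics/w34.png

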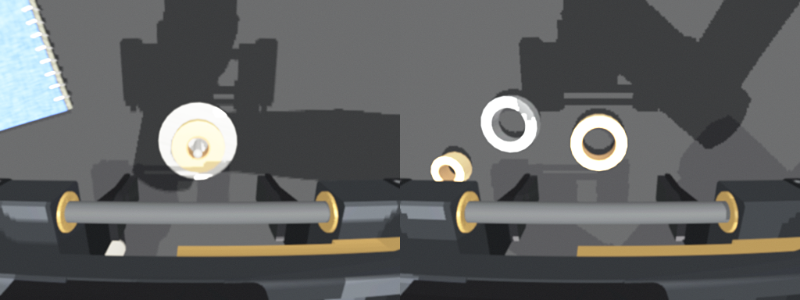

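Left: the narrow full roll is threaded on the thin post. Right: the beige wide full roll is between the jaws at wrist px (254,182), and the grey one beside it stays clear. I grip it and carry it around the tumbler side.

```bash
python3 -m creep '[[2.5,-0.5,30,0,0,0,1],[0,0,30,0,0,0,1],[0,0,30,0,0,0,1],[0,0,30,0,0,0,1],[0,0,12,0,0,0,1],[0,0,8.5,0,0,0,1],[0,0,0,0,0,0,1],[0,0,0,0,0,0,0.5],[0,0,0,0,0,0,0.5],[0,0,0,0,0,0,0.5]]'; python3 -m creep '[[0,0,0,0,0,0,0.5],[0,0,-25,0,0,0,0.5],[0,0,-40,0,0,0,0.5],[0,-20,-40,0,0,0,0.5],[0,-50,-25,0,0,0,0.5],[-5,-50,0,0,0,0,0.5],[-20,-50,0,0,0,0,0.5],[-25,-50,0,0,0,0,0.5],[-40,-31,0,0,0,0,0.5],[-50,-20,0,0,0,0,0.5]]';  python3 -m creep '[[-50,0,0,0,0,0,0.5],[-50,0,0,0,0,0,0.5],[0,0,0,0,0,0,0.5],[0,0,0,0,0,0,0.5],[0,0,0,0,0,0,0.5],[0,0,0,0,0,0,0.5],[0,0,0,0,0,0,0.5],[0,0,0,0,0,0,0.5],[0,0,0,0,0,0,0.5],[0,0,0,0,0,0,0.5]]'; python3 -c "
from h import *
look('stand_thick',[.6584,.0018],.01,'w5',60)
c=capture('wrist'); r=disc(c,c['color'],[.658,.002],(185,110,325,200),lim=180); print(r.x.round(4),r.cost,len(r.fun))"
```

```text
time_s: 12.65
tcp_pos: [0.415, 0.2729, 0.0062]
ee_rot: [[-1.0, -0.0, 0.001], [-0.0, 1.0, 0.001], [-0.001, 0.001, -1.0]]
wrist_force: [-0.8, -0.3, 1.4]
gripper_width: 0.785
time_s: 13.9
tcp_pos: [0.5549, -0.0003, 0.1354]
ee_rot: [[-1.0, 0.002, -0.001], [0.002, 1.0, 0.0], [0.001, 0.0, -1.0]]
wrist_force: [-0.2, 1.8, 0.2]
gripper_width: 0.777
time_s: 15.15
tcp_pos: [0.6548, 0.0016, 0.1355]
ee_rot: [[-1.0, -0.0, -0.0], [-0.0, 1.0, 0.0], [0.0, 0.0, -1.0]]
wrist_force: [0.3, -0.4, -1.3]
gripper_width: 0.783
t 15.2 tcp [0.6548 0.0016 0.1355] cam [ 0.654 -0.074  0.297]
proj guess [247.  184.3]  net [([249.0, 167.0], 0.58, [0.6562, -0.0147]), ([212.0, 20.0], 0.35, [0.6881, -0.143])]
blob [247.5 215.4] [121.5 173.1] [0.658  0.0336 0.01  ] top face [0.6578 0.0291 0.022 ]
[0.6568 0.0011] 0.0004026526516481484 150
```

View pics/w5.png

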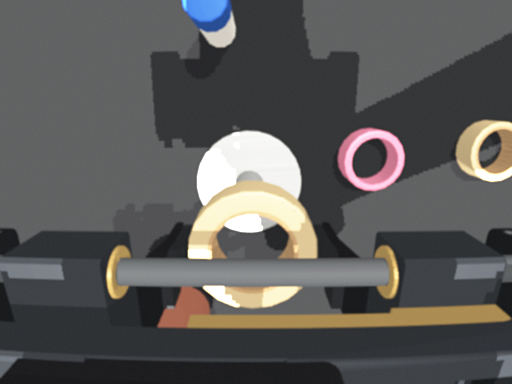

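The roll is held at 68 mm. The thick stand is at px (249,181), or (0.657, 0.001). I shift 3 mm in x and lower.

```bash
python3 -m creep '[[-3,0,30,0,0,0,0.5],[0,0,30,0,0,0,0.5],[0,0,15,0,0,0,0.5],[0,0,12,0,0,0,0.5],[0,0,10,0,0,0,0.5],[0,0,9,0,0,0,0.5],[0,0,8,0,0,0,0.5],[0,0,4.5,0,0,0,0.5],[0,0,0,0,0,0,0.5],[0,0,0,0,0,0,0.5]]'
```

```text
time_s: 16.55
tcp_pos: [0.658, 0.0016, 0.0174]
ee_rot: [[-1.0, -0.0, 0.001], [-0.0, 1.0, 0.0], [-0.001, 0.0, -1.0]]
wrist_force: [0.2, 0.0, -0.0]
gripper_width: 0.78
```

```bash
python3 -m creep '[[0,0,1,0,0,0,0.5],[0,0,0,0,0,0,1],[0,0,0,0,0,0,1],[0,0,0,0,0,0,1],[0,0,0,0,0,0,1],[0,0,-20,0,0,0,1],[0,0,-40,0,0,0,1],[0,0,-40,0,0,0,1],[0,0,-30,0,0,0,1],[0,0,0,0,0,0,1]]'; python3 -c "
from h import *
c=capture('wrist');cv2.imwrite('pics/w6.png',c['color'])"; python3 -m creep '[[40,-6,0,0,0,0,1],[40,-6,0,0,0,0,1],[40,-6,0,0,0,0,1],[40,-6,0,0,0,0,1],[40,-6,0,0,0,0,1],[32.5,-4.6,0,0,0,0,1],[0,0,0,0,0,0,1],[0,0,0,0,0,0,1],[0,0,0,0,0,0,1],[0,0,0,0,0,0,1]]'; python3 -c "
from h import *
look('roll_wide_part_center',[.4255,-.033],.012,'w7',60)
a=cv2.imread('pics/w6.png');b=cv2.imread('pics/w7.png');cv2.imwrite('pics/w67.png',cv2.resize(np.hstack([a,b]),(800,300)))"
```

```text
time_s: 17.8
tcp_pos: [0.6596, 0.0018, 0.1495]
ee_rot: [[-1.0, -0.0, 0.007], [-0.0, 1.0, 0.001], [-0.007, 0.001, -1.0]]
wrist_force: [-0.4, 0.2, -1.0]
gripper_width: 0.998
time_s: 19.1
tcp_pos: [0.4258, -0.0329, 0.1457]
ee_rot: [[-1.0, 0.0, -0.001], [0.0, 1.0, -0.0], [0.001, -0.0, -1.0]]
wrist_force: [0.6, -0.4, 0.1]
gripper_width: 1.002
t 19.15 tcp [ 0.4257 -0.033   0.1457] cam [ 0.425 -0.109  0.308]
proj guess [251.  181.9]  net [([122.0, 201.0], 0.87, [0.5569, -0.013]), ([251.0, 200.0], 0.63, [0.4258, -0.0138])]
blob [252.1 182.6] [59.8 61.6] [ 0.4244 -0.0323  0.012 ] top face [ 0.4244 -0.0354  0.024 ]
```

View pics/w67.png

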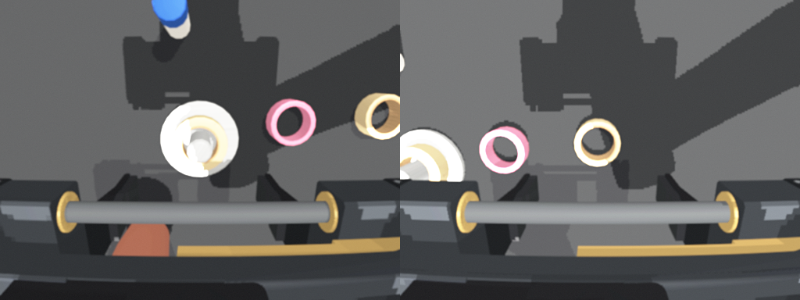

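Left: the wide full roll is on the thick post. Right: the beige wide part roll is between the jaws at px (252,183), and pink at left stays. I grip it and carry it back.

```bash
python3 -m creep '[[1,-0.5,30,0,0,0,1],[0,0,30,0,0,0,1],[0,0,30,0,0,0,1],[0,0,30,0,0,0,1],[0,0,12,0,0,0,1],[0,0,8,0,0,0,1],[0,0,0,0,0,0,1],[0,0,0,0,0,0,0.4],[0,0,0,0,0,0,0.4],[0,0,0,0,0,0,0.4]]'; python3 -m creep '[[0,0,0,0,0,0,0.4],[0,0,0,0,0,0,0.4],[0,0,-25,0,0,0,0.4],[0,0,-40,0,0,0,0.4],[0,0,-40,0,0,0,0.4],[-25,5,-25,0,0,0,0.4],[-50,7.5,0,0,0,0,0.4],[-50,7.5,0,0,0,0,0.4],[-50,7.5,0,0,0,0,0.4],[-50,7.5,0,0,0,0,0.4]]';  python3 -m creep '[[-8,0,0,0,0,0,0.4],[0,0,0,0,0,0,0.4],[0,0,0,0,0,0,0.4],[0,0,30,0,0,0,0.4],[0,0,20,0,0,0,0.4],[0,0,12,0,0,0,0.4],[0,0,10,0,0,0,0.4],[0,0,10,0,0,0,0.4],[0,0,5,0,0,0,0.4],[0,0,0,0,0,0,0.4]]'
```

```text
time_s: 20.45
tcp_pos: [0.4246, -0.0335, 0.0065]
ee_rot: [[-1.0, -0.0, 0.001], [-0.0, 1.0, 0.0], [-0.001, 0.0, -1.0]]
wrist_force: [0.7, -0.1, 0.7]
gripper_width: 0.744
time_s: 21.7
tcp_pos: [0.6503, 0.0016, 0.1353]
ee_rot: [[-1.0, 0.0, -0.001], [0.0, 1.0, -0.0], [0.001, -0.0, -1.0]]
wrist_force: [0.2, 0.3, -0.0]
gripper_width: 0.638
time_s: 22.95
tcp_pos: [0.6572, 0.0014, 0.0488]
ee_rot: [[-1.0, -0.0, -0.0], [-0.0, 1.0, -0.0], [0.0, -0.0, -1.0]]
wrist_force: [-0.7, -0.3, -1.9]
gripper_width: 0.637
```

```bash
python3 -m creep '[[0,0,4,0,0,0,0.4],[0,0,3.5,0,0,0,0.4],[0,0,0,0,0,0,0.4],[0,0,0,0,0,0,1],[0,0,0,0,0,0,1],[0,0,0,0,0,0,1],[0,0,0,0,0,0,1],[0,0,-30,0,0,0,1],[0,0,-40,0,0,0,1],[0,0,-37,0,0,0,1]]'; python3 -c "
from h import *
c=capture('wrist');cv2.imwrite('pics/w8.png',c['color'])"; python3 -m creep '[[50,0,0,0,0,0,1],[50,0,0,0,0,0,1],[50,20,0,0,0,0,1],[40,40,0,0,0,0,1],[0,55,0,0,0,0,1],[0,55,0,0,0,0,1],[-35,45,0,0,0,0,1],[-35,40,0,0,0,0,1],[-35,30,0,0,0,0,1],[-40,26,0,0,0,0,1]]'; python3 -m creep '[[0,0,0,0,0,0,1],[0,0,0,0,0,0,1],[0,0,0,0,0,0,1],[0,0,0,0,0,0,1],[0,0,0,0,0,0,1],[0,0,0,0,0,0,1],[0,0,0,0,0,0,1],[0,0,0,0,0,0,1],[0,0,0,0,0,0,1],[0,0,0,0,0,0,1]]'; python3 -c "
from h import *
look('roll_narrow_part_center',[.612,.312],.012,'w9',45)
a=cv2.imread('pics/w8.png');b=cv2.imread('pics/w9.png');cv2.imwrite('pics/w89.png',cv2.resize(np.hstack([a,b]),(800,300)))"
```

```text
time_s: 24.2
tcp_pos: [0.6573, 0.0014, 0.1499]
ee_rot: [[-1.0, -0.0, 0.0], [-0.0, 1.0, -0.0], [-0.0, -0.0, -1.0]]
wrist_force: [-0.1, -0.6, -0.1]
gripper_width: 0.996
time_s: 25.5
tcp_pos: [0.6131, 0.3139, 0.1485]
ee_rot: [[-1.0, -0.001, 0.0], [-0.001, 1.0, 0.0], [-0.0, 0.0, -1.0]]
wrist_force: [-0.1, 0.1, -0.2]
gripper_width: 0.997
time_s: 26.75
tcp_pos: [0.6123, 0.3125, 0.1485]
ee_rot: [[-1.0, -0.0, -0.0], [-0.0, 1.0, -0.0], [0.0, -0.0, -1.0]]
wrist_force: [0.3, -0.6, -0.5]
gripper_width: 1.003
t 26.8 tcp [0.6123 0.3125 0.1485] cam [0.611 0.237 0.31 ]
proj guess [251.1 180.8]  net [([254.0, 188.0], 0.97, [0.6095, 0.3191])]
blob [252.8 180.8] [47.5 49. ] [0.6103 0.312  0.012 ] top face [0.6103 0.309  0.024 ]
```

View pics/w89.png

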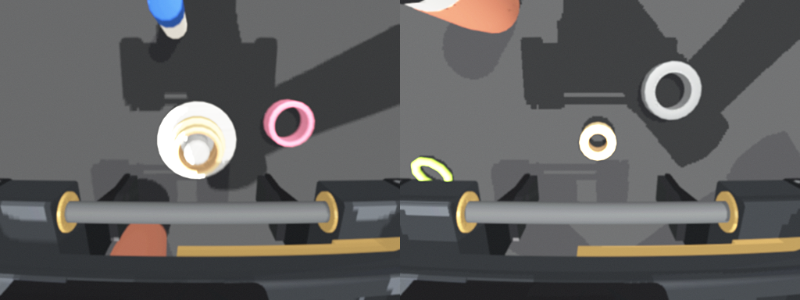

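Left: the wide part roll is stacked on the wide full one. Right: the narrow part roll is between the jaws at px (253,181). I grip it and carry it the long way round, clear of the tumbler.

```bash
python3 -m creep '[[2,-2,30,0,0,0,1],[0,0,30,0,0,0,1],[0,0,30,0,0,0,1],[0,0,30,0,0,0,1],[0,0,14,0,0,0,1],[0,0,8.5,0,0,0,1],[0,0,0,0,0,0,1],[0,0,0,0,0,0,0.3],[0,0,0,0,0,0,0.3],[0,0,0,0,0,0,0.3]]'; python3 -m creep '[[0,0,0,0,0,0,0.3],[0,0,0,0,0,0,0.3],[0,0,0,0,0,0,0.3],[0,0,-25,0,0,0,0.3],[0,0,-40,0,0,0,0.3],[0,0,-40,0,0,0,0.3],[35,-15,-25,0,0,0,0.3],[40,-25,0,0,0,0,0.3],[40,-40,0,0,0,0,0.3],[25,-54,0,0,0,0,0.3]]';  python3 -m creep '[[0,-55,0,0,0,0,0.3],[0,-55,0,0,0,0,0.3],[0,-55,0,0,0,0,0.3],[0,-55,0,0,0,0,0.3],[-10,-55,0,0,0,0,0.3],[-20,-50,0,0,0,0,0.3],[-20,-50,0,0,0,0,0.3],[-20,-50,0,0,0,0,0.3],[-19,-35,0,0,0,0,0.3],[0,-20,0,0,0,0,0.3]]'; python3 -m creep '[[0,0,0,0,0,0,0.3],[0,0,0,0,0,0,0.3],[0,0,0,0,0,0,0.3],[0,0,0,0,0,0,0.3],[0,0,0,0,0,0,0.3],[0,0,0,0,0,0,0.3],[0,0,0,0,0,0,0.3],[0,0,0,0,0,0,0.3],[0,0,0,0,0,0,0.3],[0,0,0,0,0,0,0.3]]';python3 -c "
from h import *
look('stand_thin',[.5585,-.3035],.01,'w10',60)
c=capture('wrist'); r=disc(c,c['color'],[.5585,-.3035],(185,110,325,200),lim=180); print(r.x.round(4),r.cost,len(r.fun))"
```

```text
time_s: 28.1
tcp_pos: [0.6105, 0.3106, 0.0067]
ee_rot: [[-1.0, -0.0, 0.001], [-0.0, 1.0, 0.001], [-0.001, 0.001, -1.0]]
wrist_force: [-0.2, 0.2, 1.2]
gripper_width: 0.746
time_s: 29.35
tcp_pos: [0.4684, 0.1756, 0.1359]
ee_rot: [[-1.0, -0.002, -0.0], [-0.002, 1.0, -0.0], [0.0, -0.0, -1.0]]
wrist_force: [0.9, 0.2, -0.4]
gripper_width: 0.498
time_s: 30.6
tcp_pos: [0.5596, -0.3052, 0.1351]
ee_rot: [[-1.0, 0.001, -0.001], [0.001, 1.0, 0.0], [0.001, 0.0, -1.0]]
wrist_force: [-0.1, 0.9, -0.2]
gripper_width: 0.503
time_s: 31.85
tcp_pos: [0.5593, -0.3036, 0.136]
ee_rot: [[-1.0, 0.0, -0.0], [0.0, 1.0, 0.0], [0.0, 0.0, -1.0]]
wrist_force: [0.6, -0.2, -1.0]
gripper_width: 0.501
t 31.9 tcp [ 0.5593 -0.3036  0.136 ] cam [ 0.558 -0.379  0.298]
proj guess [251.6 184. ]  net [([254.0, 179.0], 0.57, [0.5565, -0.3088])]
blob [252.1 196.4] [108.9 133.5] [ 0.558 -0.291  0.01 ] top face [ 0.558  -0.2947  0.022 ]
[ 0.5584 -0.3034] 0.0009331075162666282 164
```

View pics/w10.png

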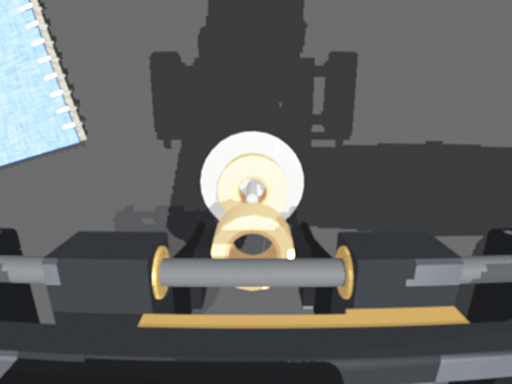

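The roll is held at 44 mm and centred over the post at px (252,188), so I lower it onto the narrow full roll. Grip was at z 0.0065, so the target is about 0.041.

```bash
python3 -m creep '[[0.5,0,30,0,0,0,0.3],[0,0,20,0,0,0,0.3],[0,0,12,0,0,0,0.3],[0,0,10,0,0,0,0.3],[0,0,10,0,0,0,0.3],[0,0,8,0,0,0,0.3],[0,0,4,0,0,0,0.3],[0,0,0,0,0,0,0.3],[0,0,0,0,0,0,0.3],[0,0,0,0,0,0,0.3]]'
```

```text
time_s: 33.25
tcp_pos: [0.5591, -0.3036, 0.0425]
ee_rot: [[-1.0, -0.0, 0.001], [-0.0, 1.0, -0.0], [-0.001, -0.0, -1.0]]
wrist_force: [-0.0, 0.3, -1.2]
gripper_width: 0.501
```

```bash
python3 -m creep '[[0,0,1.5,0,0,0,0.3],[0,0,0,0,0,0,0.3],[0,0,0,0,0,0,1],[0,0,0,0,0,0,1],[0,0,0,0,0,0,1],[0,0,0,0,0,0,1],[0,0,-30,0,0,0,1],[0,0,-40,0,0,0,1],[0,0,-40,0,0,0,1],[0,0,0,0,0,0,1]]'; python3 -m creep '[[50,0,0,0,0,0,1],[50,0,-20,0,0,0,1],[40,-20,-20,0,0,0,1],[0,-40,-20,0,0,0,1],[0,-40,0,0,0,0,1],[0,0,0,0,0,0,1],[0,0,0,0,0,0,1],[0,0,0,0,0,0,1],[0,0,0,0,0,0,1],[0,0,0,0,0,0,1]]'; python3 - <<'E'
from h import *
T=capture("top");S=capture("scene")
P={"thick":[.658,.0015,.035],"thin":[.5585,-.3035,.035]}
def crop(c,X,h=34):
    x,y=proj(c,X).astype(int); return cv2.resize(c["color"][y-h:y+h,x-h:x+h],(300,300),interpolation=cv2.INTER_CUBIC)
cv2.imwrite("pics/end.png",np.vstack([np.hstack([crop(c,P[k]) for k in P]) for c in (T,S)]))
A=cv2.imread("pics/scene0.png"); cv2.imwrite("pics/scene1.png",S["color"])
for m in ("tumbler_center","glue_stick_center"): print(m,[find_in(n,m)[:1] for n in("top","scene")])
E
```

```text
time_s: 34.5
tcp_pos: [0.5611, -0.3044, 0.155]
ee_rot: [[-1.0, -0.001, 0.008], [-0.001, 1.0, -0.003], [-0.008, -0.003, -1.0]]
wrist_force: [-1.2, 0.3, 0.6]
gripper_width: 1.0
time_s: 35.75
tcp_pos: [0.419, -0.4031, 0.2107]
ee_rot: [[-1.0, -0.001, 0.0], [-0.001, 1.0, -0.0], [-0.0, -0.0, -1.0]]
wrist_force: [0.4, 0.4, -0.1]
gripper_width: 1.002
tumbler_center [[{'xy': [193.9, 127.3], 'p': 0.71}], [{'xy': [290.1, 285.4], 'p': 0.66}]]
glue_stick_center [[{'xy': [318.0, 154.1], 'p': 0.62}], []]
```

View pics/end.png

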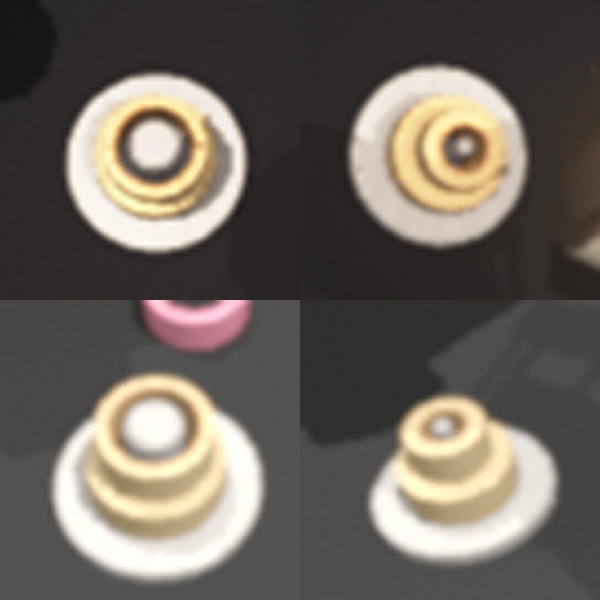

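View pics/scene1.png

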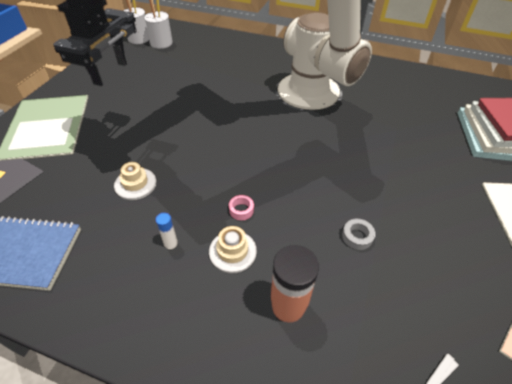

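Both stacks lie flat, smaller roll on larger. The tumbler (292,285) and glue stick (166,230) stand where they were, pink and grey are untouched, and the robot is clear.

```bash
python3 -c "
from station import *
print(finish_job())"
```

```text
the job is handed in; nothing more can be done
None
```

All four rolls are on their stands and the job is handed in, at about 36 s of robot time. The wide full and wide part rolls are on the thick post, and the narrow full and narrow part rolls on the thin post, each with its full roll at the bottom.

**Last checks:** The top and scene views show both stacks lying flat with the smaller roll on the larger. The tumbler, the glue stick and the pink and grey look-alikes are where they were. The gripper is clear of everything, and the wrist-force readings at the end of each move stayed around 2 N or less.

**Disagreements:**
- The top and wrist cameras differed by 2–3 mm in x, well inside the 8 mm clearance on each post.
- The network missed the glue stick in the last scene picture. It is plainly visible there, and the top view puts it in its original place.

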